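Tamp the sugar blocks level in their bin

ROBOT

A 7-joint arm with a two-finger parallel gripper is mounted at the origin on the work surface. World frame = base frame: x ahead of the robot, y to its left, z up, the work surface at z = 0. Lengths are in m, angles in rad, forces in N, time in s.
With the tool pointing down it reaches from about 0.425 to 0.925 m from the base axis. Payload 6.8 kg.
Tool frame: the origin (TCP) lies midway between the tips of the shut fingers; the grasp point (between the pads) lies 19 mm behind it; y points along the fingers, z is the direction in which the jaws open and shut, and the axes are right-handed (so a half turn about y gives the same grasp; the last joint's range is limited). The gripper opens to 85 mm and grips with 20 to 120 N. Pads are 22 mm wide; open, the fingers measure 114 mm over their backs; the gripper's body (76 mm by 85 mm) begins 54 mm behind the grasp point. The pads swing forward as they close: fully open they stand 13 mm farther back than shut.
Start: joints at [1.223, 0.477, 0.022, 1.555, -0.011, 1.109, -0.083], TCP at [0.16, -0.656, 0.231] pointing down, gripper open.
Joint ranges: [-2.96, 2.96], [-0.34, 2.1], [-1.41, 1.46], [0.24, 2.44], [-1.37, 4.51], [0.17, 1.92], [-2.96, 2.96]. Speed limits (rad/s): [2.39, 2.39, 3.14, 3.14, 3.14, 3.14, 3.14].

INTERFACE

Orientations are given as a rotation vector (axis times angle).
In Python, from bench import r gives the robot as it stands.
- The arm moves only by the tool send_rows, never from a script. Its argument "rows" is text: rows parted by semicolons, each of 6 numbers parted by spaces: the shift along the world's x, y, z in m, then the turn, a rotation vector about the world's x, y, z in rad. A call has 1 to 20 rows; each row shifts and turns the commanded pose from where the row before left it; what a row does not reach is not made up. A row lasts 1/10 s, in which the tool goes at most 50 mm and 8.59 degrees, less where a joint would pass 70% of its speed; a pose out of reach is approached as far as the arm can. A call is refused whole if a number of a shift passes 0.05 or a number of a turn 0.15, either way. A call with a gripper value outside its range is refused whole. "grip" is the finger opening in m, from 0 to 0.0854, set as the call begins (left out, the last holds). The fingers move at their own pace and stop on an object; "grip_force" is the grip in N (left out, the last holds). Time passes only in rows, so rows that do not move let the fingers close. It gives the time, the measured TCP pose, the force and the opening at its end, in the units of the state.
- r.get_obs(): the state, without advancing time (a new reading comes with each control period).
- r.grab_frame(name): name is "scene" or "top"; returns a dict with "pixels" (384x512x3 uint8, red, green, blue), "intrinsics" (3x3 intrinsics, pixels), "position" and "orientation" of the camera in the world. Camera axes: x right, y up, looking along -z (the intrinsics and any distortion apply to the point x, -y, -z); pixel columns grow to the right and rows downward; lengths in m; the calibration is good to about 2 mm. A picture is of the moment at which its call begins. There is no depth.
- r.hand_in(): hands the job in, once; it reports no verdict.
The state is a dict: "clock": time; "joints": joint angles; "qvel": joint speeds; "tau": joint torques, N m; "tcp_pos": TCP position; "orientation": TCP orientation; "contact_force": force on the tool from outside, world axes, zero at the start; "moment": the same for the moment, N m; "grip_width": finger opening in m.
Only numpy, scipy, OpenCV 4.12 (cv2) and the standard library are available. Lean on these libraries where they do the work, as an engineer would, in place of code of your own. Each camera call takes 0.05 s, during which the arm holds its last target.

TASK

Two of the five cane-sugar blocks in the steel bin stand proud: take the flat tamper from its trivet and press them straight down, one after the other, until all five are level on the bin's floor, bedding each with a steady 12 to 25 N before you go on, and never 50 N, which cracks the sugar. Use only the tamper on the blocks, then stand it back upright, wholly on its trivet, let go, and leave everything else where it is.

Things in the scene. Friction and masses are not known exactly. Their poses are not given: they have to be found in the camera images.
- bin: Open steel bin fixed to the shelf: 72 (its x) by 238 mm (its y), 55 mm high, walls and floor 3 mm. Origin: centre of its underside, at z = 0; y along the bin, z up. Five sugar blocks stand in one row along y, block1 at the +y end. Level: all rest on the floor, their centres 23 mm and tops 43 mm above the shelf, 12 mm below the rim.
- block1_mid (a point): Block1: hard cane-sugar keystone (trapezoid) 40 mm tall, 56 mm long across the bin, 56 mm wide at one horizontal face and 27 mm at the other, sides sloping 20 degrees; 100 to 180 g. Stands wide face down on the bin's floor and slides along the bin when block2 is pressed down. Point: its centre, half-way up; z up.
- block2_mid (a point): Block2: a keystone like block1 but wide face up, wedged between its neighbours 10 to 20 mm off the bin's floor. Pressed down on the middle of its top it creeps down (and up to 8 mm along the bin) at 2 to 13 N, pushing them apart, stays where left and stops hard on the floor. Bedded: at least 8 N for 0.2 s when down; over 50 N cracks it. Point: its centre, half-way up; z up.
- block3_mid (a point): Block3: a hard cane-sugar keystone like block1, wide face down on the bin's floor; it slides along the bin when a neighbour is pressed down beside it. Point: its centre, half-way up; z up.
- block4_mid (a point): Block4: a keystone like block1 but wide face up, wedged between its neighbours 10 to 20 mm off the bin's floor. Pressed down on the middle of its top it creeps down (and up to 8 mm along the bin) at 2 to 13 N, pushing them apart, stays where left and stops hard on the floor. Bedded: at least 8 N for 0.2 s when down; over 50 N cracks it. Point: its centre, half-way up; z up.
- block5_mid (a point): Block5: a hard cane-sugar keystone like block1, wide face down on the bin's floor; it slides along the bin when a neighbour is pressed down beside it. Point: its centre, half-way up; z up.
- tamper_grip (a point): Tamper: upright round wooden handle 25 mm across over a flat round steel foot, 42 mm across, 10 mm thick, on a screw stem; 0.3 kg. Point: on the handle's axis, grip here; the handle goes from 42 mm below to 38 mm above it. z up the handle. The foot's underside lies 75 to 95 mm below the point: set differently each time, not measured, fixed during the job. At first it stands on its trivet.
- trivet: The tamper's trivet: a stack of round cork mats 110 mm across on a 124 mm steel disc, fixed to the shelf. The stack's flat top lies 8 to 20 mm above the shelf, different each time and not measured. Origin: its centre, on the shelf at z = 0.
- salt_jar: Bystander, loose: a white lidded jar 72 mm wide, 110 mm tall. Origin: centre of its underside.
- warmer: Bystander, loose: a round lidded terracotta tortilla warmer, 200 mm wide, 116 mm tall. Origin: centre of its underside.
- ladle: Bystander, loose: a steel ladle lying flat, 345 mm long. Origin: centre of its underside.
- cups: Bystander, loose: a short upside-down stack of cups, 76 mm wide, 118 mm tall. Origin: centre of its underside.
- bean_can: Bystander, loose: a can 68 mm wide, 100 mm tall. Origin: centre of its underside.
- salsa_bowl: Bystander, loose: a small bowl, 124 mm wide, 50 mm tall. Origin: centre of its underside.
There are look-alikes about, which are no part of the job. Leave any turquoise look-alike of the part that bears block1_mid alone. What is shaped like the part that bears block4_mid but turquoise is not meant.

How it is judged:
On the way, in this order (a step that is already met when the one before it is completed fails the run):
1. the tamper has been taken from its trivet (distance of tamper_grip from where it was at the start of the episode above 0.03 m), for 0.1 s.
2. either of the two proud blocks has been bedded: on the floor with the tamper bearing on it with at least 8 N (((z of block2_mid in the frame of bin below 0.025 m and contact force between tamper and block2 above 8 N) or (z of block4_mid in the frame of bin below 0.025 m and contact force between tamper and block4 above 8 N))), for 0.2 s.
3. both proud blocks are down together, with the tamper bearing on one of them with at least 8 N (z of each of block2_mid, block4_mid in the frame of bin below 0.025 m and (contact force between tamper and block2 above 8 N or contact force between tamper and block4 above 8 N)), for 0.2 s.
At the end, for the whole second after the job is handed in: All five blocks are on the bin's floor, none more than 2 mm above level or tilted more than about 6 degrees, and the tamper stands upright, still and released with its foot wholly on the trivet (centres within 34 mm) (z of each of block1_mid, block2_mid, block3_mid, block4_mid, block5_mid in the frame of bin below 0.025 m and angle between each of block1_mid, block2_mid, block3_mid, block4_mid, block5_mid's own z axis and vertical below 0.1 rad and horizontal distance between tamper_grip and trivet below 0.034 m and z of tamper_grip in the frame of trivet below 0.13 m and angle between tamper_grip's own z axis and vertical below 0.08 rad and linear speed of each of tamper, block1, block2, block3, block4, block5 below 0.01 m/s); the robot touches nothing.
It fails at once if a block is pressed with more than 50 N by the tamper (contact force between tamper and block1 above 50 N or contact force between tamper and block2 above 50 N or contact force between tamper and block3 above 50 N or contact force between tamper and block4 above 50 N or contact force between tamper and block5 above 50 N).
It fails at once if the fingers touch a block (contact force between the fingers and block1 above 1 N or contact force between the fingers and block2 above 1 N or contact force between the fingers and block3 above 1 N or contact force between the fingers and block4 above 1 N or contact force between the fingers and block5 above 1 N).
It fails at once if a bystander is moved by more than 20 mm (distance of any of salt_jar, warmer, ladle, cups, bean_can, salsa_bowl from where it was at the start of the episode above 0.02 m).
It also fails if it takes over 72 s, if anything falls off the work surface, if the arm or the gripper's body presses on something with over 40 N, if the wrist force passes 120 N, or if a joint passes its speed limit or range.

## Working session

There is one attempt and no reset: what is moved stays moved. The work goes in short steps, Python scripts to look and compute and a tool call to move; the robot and the scene stay as the last step left them, time stands still between calls to the robot, and variables do not carry over. Pictures are saved under pics/ and viewed, and the job is handed in when it is done.

Besides the shell and the picture viewer there is one more tool, called after "Emit:" in YAML: its name, and indented under it one key for each argument. send_rows: Moves the arm, as the interface text tells. Its arguments: {"type":"object","properties":{"rows":{"type":"string"},"grip":{"type":"number"},"grip_force":{"type":"number"}},"required":["rows"]}

```bash
mkdir -p pics; ls; python3 - <<'E'
from bench import r
import cv2, pickle
o=r.get_obs();print(o)
for n in("scene","top"):
    f=r.grab_frame(n);pickle.dump(f,open(f"pics/{n}0.pkl","wb"))
    cv2.imwrite(f"pics/{n}0.png",f["pixels"][:,:,::-1]);print(n,f["intrinsics"],f["position"],f["orientation"],[k for k in f])
E
```

```text
pics
{'clock': 0.0, 'joints': array([ 1.22292197,  0.47780462,  0.02235395,  1.5564372 , -0.01146477,
        1.1093078 , -0.08309515]), 'qvel': array([-8.23186615e-04,  1.96914727e-03, -8.76990608e-04, -1.36253932e-03,
       -2.07994405e-03, -1.39287343e-05,  6.44568469e-05]), 'tau': array([ 3.17076660e-05, -5.96448541e+01,  1.60845000e+00, -2.81201595e+01,
        1.25332241e-02,  9.22433945e-03,  1.81033130e-06]), 'tcp_pos': array([ 0.16012929, -0.65512727,  0.23032899]), 'orientation': array([-0.2527291 ,  2.09615207, -2.09238357]), 'contact_force': array([-0.30315516, -0.24701921, -0.40131918]), 'moment': array([-0.00934234, -0.00354346, -0.00430871]), 'grip_width': 0.08513052693437745}
scene [[451.54637848   0.         253.02784637]
 [  0.         451.54637848 200.09091269]
 [  0.           0.           1.        ]] [ 1.24596893 -0.55384536  1.20374916] [0.5802269  0.28830478 0.89965105] ['pixels', 'intrinsics', 'position', 'orientation']
top [[467.59033465   0.         254.96106411]
 [  0.         467.59033465 194.21898771]
 [  0.           0.           1.        ]] [ 0.43893582 -0.04079632  1.41268461] [ 0.07679766 -0.10932626 -1.54618434] ['pixels', 'intrinsics', 'position', 'orientation']
```

View pics/scene0.png

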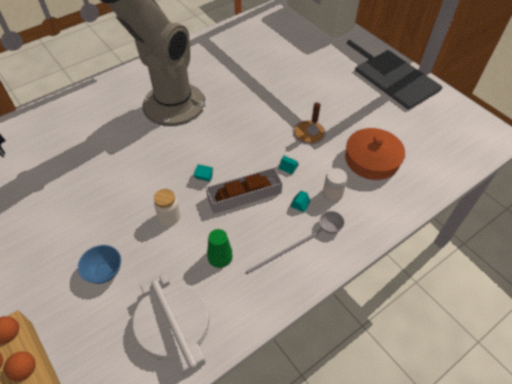

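View pics/top0.png

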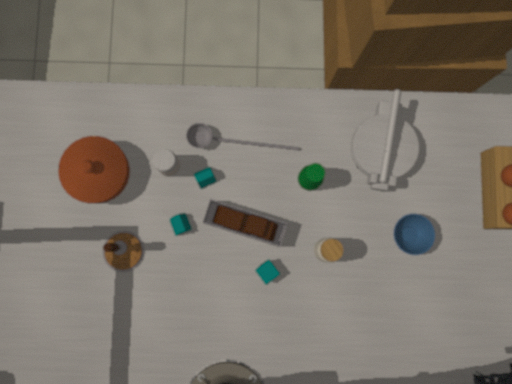

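The scene view has the bin at about (245,190), with the tamper on its trivet at (310,130). In the top view the bin is at (245,222) and the trivet at (123,252). I'll zoom in on both.

```bash
cat > h.py <<'E'
import numpy as np, cv2, pickle
from scipy.spatial.transform import Rotation as R
def load(n): return pickle.load(open(f"pics/{n}.pkl","rb"))
def proj(f,P):
    P=np.atleast_2d(P); c=(P-f["position"])@R.from_rotvec(f["orientation"]).as_matrix()
    K=f["intrinsics"]; z=-c[:,2]
    return np.c_[K[0,0]*c[:,0]/z+K[0,2], -K[1,1]*c[:,1]/z+K[1,2]]
def ray(f,uv,z):
    uv=np.atleast_2d(uv).astype(float);K=f["intrinsics"]
    d=np.c_[(uv[:,0]-K[0,2])/K[0,0],-(uv[:,1]-K[1,2])/K[1,1],-np.ones(len(uv))]@R.from_rotvec(f["orientation"]).as_matrix().T
    return f["position"]+d*((z-f["position"][2])/d[:,2])[:,None]
def crop(f,u0,v0,w,h,s,name,pts=None,col=(0,255,0)):
    im=cv2.resize(f["pixels"][v0:v0+h,u0:u0+w,::-1],None,fx=s,fy=s,interpolation=cv2.INTER_CUBIC)
    if pts is not None:
        for q in pts:
            x=int((q[0]-u0+.5)*s);y=int((q[1]-v0+.5)*s);cv2.circle(im,(x,y),2,col,-1)
    cv2.imwrite(f"pics/{name}.png",im)
E
python3 - <<'E'
from h import *
s,t=load("scene0"),load("top0")
crop(s,200,90,130,125,6,"s_a");crop(t,90,190,210,80,3.8,"t_a")
crop(t,195,190,105,70,7.5,"t_b");crop(t,90,215,70,70,8,"t_c")
E
```

```text
(no output)
```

View pics/s_a.png

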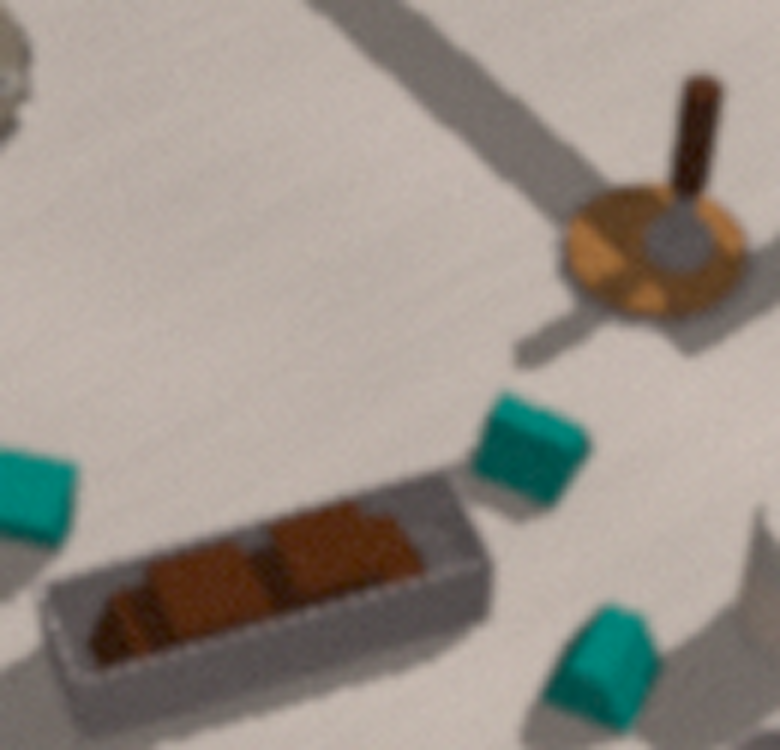

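View pics/t_b.png

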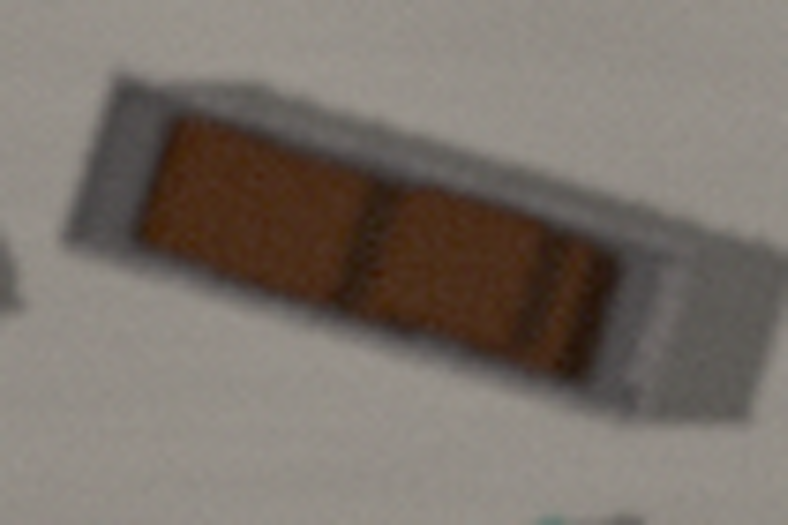

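View pics/t_c.png

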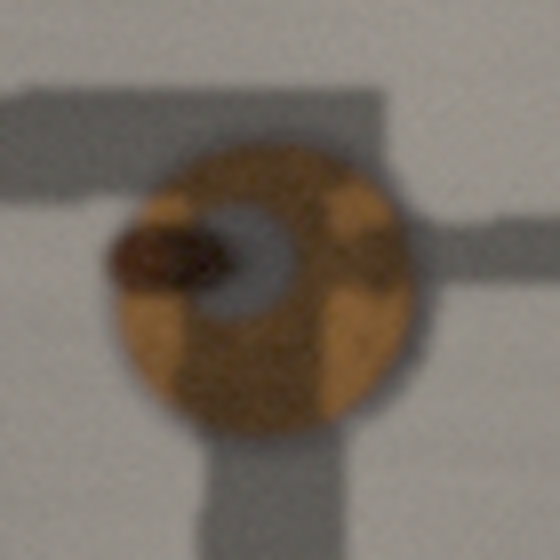

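```bash
python3 - <<'E'
from h import *
s,t=load("scene0"),load("top0")
T=np.array([[118,75],[68,240],[635,410],[688,258]])/7.5+[195,190]-.5
S=np.array([[42,590],[75,680],[490,560],[452,470]])/6+[200,90]-.5
print(ray(t,T,.055).round(4));print(ray(s,S,.055).round(4))
tr=np.array([[265,290]])/8+[90,215]-.5
print("trivet top",ray(t,tr,.014), "scene",ray(s,np.array([[656,252]])/6+[200,90]-.5,.014))
print("foot",ray(t,np.array([[240,260]])/8+[90,215]-.5,.024),ray(s,np.array([[680,238]])/6+[200,90]-.5,.024))
for z in(.12,.13,.14,.15): print(z,"handletop",ray(t,np.array([[125,258]])/8+[90,215]-.5,z),ray(s,np.array([[705,85]])/6+[200,90]-.5,z))
E
```

```text
[[ 0.5828  0.0627  0.055 ]
 [ 0.5183  0.0799  0.055 ]
 [ 0.4577 -0.1404  0.055 ]
 [ 0.5167 -0.1601  0.055 ]]
[[ 0.4552 -0.1464  0.055 ]
 [ 0.5148 -0.165   0.055 ]
 [ 0.5818  0.0582  0.055 ]
 [ 0.5202  0.0808  0.055 ]]
trivet top [[0.42896188 0.31896923 0.014     ]] scene [[0.43281514 0.31026659 0.014     ]]
foot [[0.43974992 0.32610294 0.024     ]] [[0.43939923 0.32240209 0.024     ]]
0.12 handletop [[0.43953675 0.33975669 0.12      ]] [[0.41986174 0.34481089 0.12      ]]
0.13 handletop [[0.43953211 0.33681279 0.13      ]] [[0.42748442 0.33651879 0.13      ]]
0.14 handletop [[0.43952746 0.33386889 0.14      ]] [[0.4351071  0.32822668 0.14      ]]
0.15 handletop [[0.43952281 0.33092499 0.15      ]] [[0.44272978 0.31993458 0.15      ]]
```

```bash
python3 - <<'E'
from h import *
from scipy.optimize import least_squares
s,t=load("scene0"),load("top0")
T=np.array([[118,75],[68,240],[635,410],[688,258]])/7.5+[195,190]-.5
S=np.array([[490,560],[452,470],[42,590],[75,680]])/6+[200,90]-.5
c=np.array([[.036,.119],[-.036,.119],[-.036,-.119],[.036,-.119]])
def W(p,q,z):
    a=p[2];return np.c_[np.c_[q[:,0]*np.cos(a)-q[:,1]*np.sin(a),q[:,0]*np.sin(a)+q[:,1]*np.cos(a)]+p[:2],np.full(len(q),z)]
def res(p): return np.r_[(proj(t,W(p,c,.055))-T).ravel(),(proj(s,W(p,c,.055))-S).ravel()]
o=least_squares(res,[.52,-.04,-.288]);print(o.x,o.fun.round(1))
p=o.x
L=np.linspace(-1,1,40);e=np.r_[np.c_[L*.036,0*L+.119],np.c_[L*.036,0*L-.119],np.c_[0*L+.036,L*.119],np.c_[0*L-.036,L*.119]]
for f,n,(a,b,w,h,sc) in((s,"s",(200,150,95,70,8)),(t,"t",(195,190,105,70,7.5))):
    g=dict(f);x=f["pixels"].astype(float);g["pixels"]=np.clip(255*(x/160)**.6,0,255).astype(np.uint8)
    crop(g,a,b,w,h,sc,n+"_e",proj(f,W(p,e,.055)));crop(g,a,b,w,h,sc,n+"_f")
E
```

```text
[ 0.51830071 -0.04092559 -0.28248257] [-0.2 -1.1 -1.2  0.4  1.6  2.5  1.8 -1.   2.1  0.1 -0.  -1.  -0.5 -1.1
  0.8  1.1]
```

View pics/s_e.png

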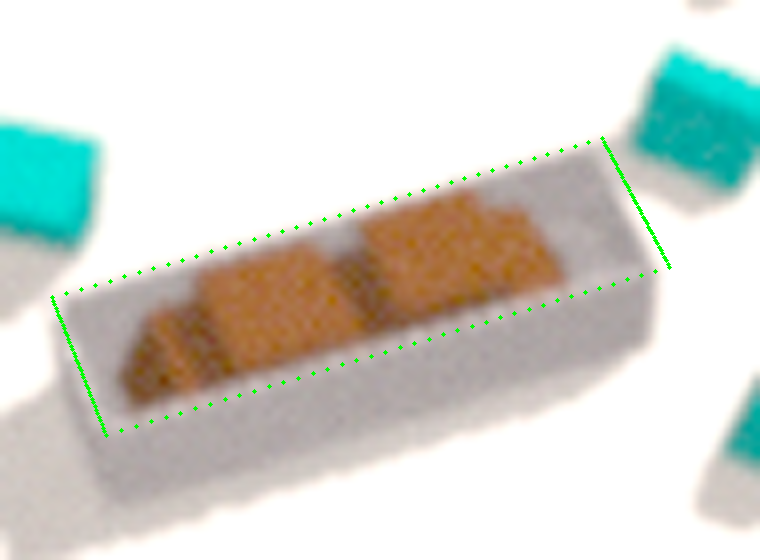

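View pics/t_e.png

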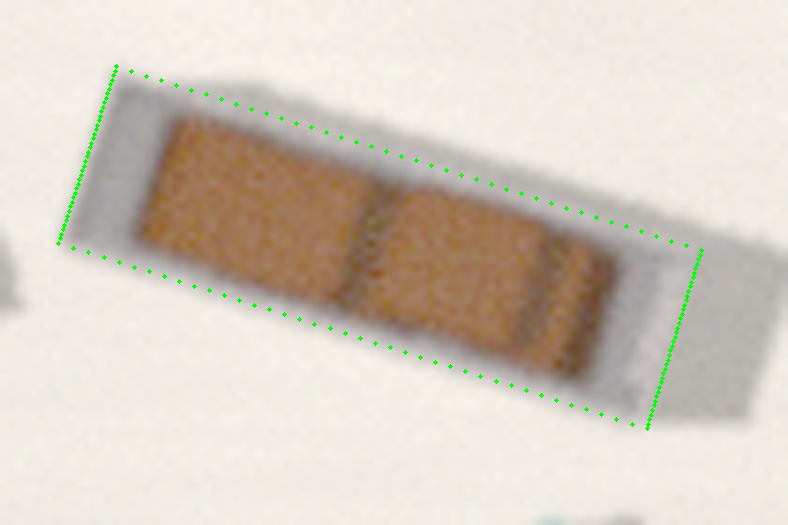

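View pics/s_f.png

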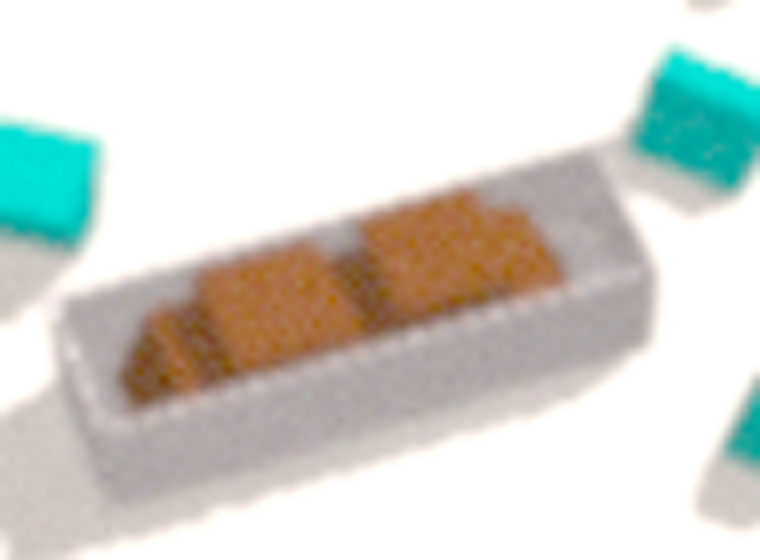

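View pics/t_f.png

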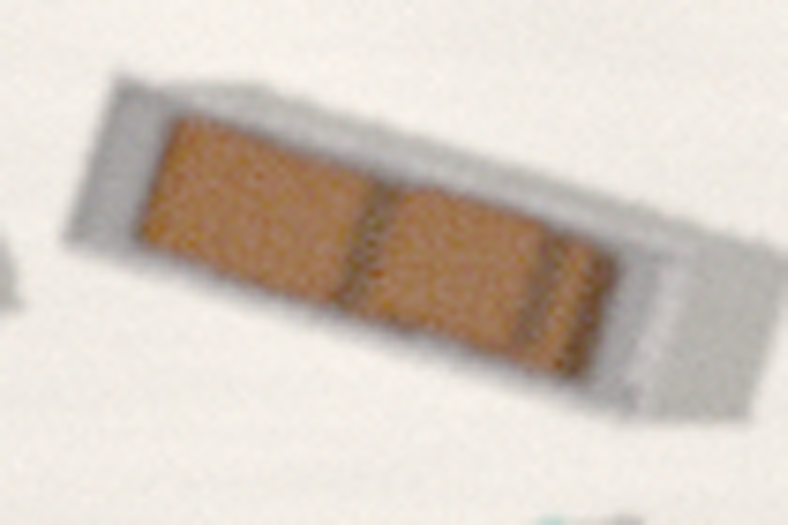

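```bash
python3 - <<'E'
from h import *
s,t=load("scene0"),load("top0")
p=[.5183,-.0409,-.2825]
def B(P):
    a=p[2];d=P[:,:2]-p[:2];return np.c_[d[:,0]*np.cos(a)+d[:,1]*np.sin(a),-d[:,0]*np.sin(a)+d[:,1]*np.cos(a)]*1000
Sp=lambda q:np.array(q)/8+[200,150]-.5
Tp=lambda q:np.array(q)/7.5+[195,190]-.5
for z in(.053,.058,.063):
  print(z)
  print("B scene bl br fr fl",B(ray(s,Sp([[198,268],[320,245],[362,340],[232,378]]),z)).round(1).tolist())
  print("A scene bl br fl",B(ray(s,Sp([[362,225],[475,192],[390,325]]),z)).round(1).tolist())
  print("B top",B(ray(t,Tp([[402,188],[366,318],[545,232],[518,352]]),z)).round(1).tolist())
  print("A top R",B(ray(t,Tp([[375,182],[338,302]]),z)).round(1).tolist())
z=.043
print("blk1 scene br", B(ray(s,Sp([[525,210],[565,283]]),z)).round(1).tolist()," top L",B(ray(t,Tp([[178,118],[140,238]]),z)).round(1).tolist())
print("blk5 top", B(ray(t,Tp([[565,235],[540,360],[605,245],[575,370]]),z)).round(1).tolist(),"scene",B(ray(s,Sp([[180,305],[205,385],[155,310],[190,390]]),z)).round(1).tolist())
E
```

```text
0.053
B scene bl br fr fl [[-31.6, -59.1], [-25.6, -9.0], [25.7, -9.4], [25.4, -63.9]]
A scene bl br fl [[-29.4, 10.5], [-29.5, 59.9], [22.6, 3.6]]
B top [[24.4, -1.0], [-27.8, -2.8], [24.8, -59.0], [-22.7, -62.8]]
A top R [[23.5, 9.7], [-25.1, 9.4]]
0.058
B scene bl br fr fl [[-27.8, -60.1], [-21.8, -10.2], [29.2, -10.6], [29.0, -64.9]]
A scene bl br fl [[-25.6, 9.2], [-25.7, 58.4], [26.1, 2.4]]
B top [[24.1, -1.0], [-28.0, -2.9], [24.4, -58.9], [-22.9, -62.7]]
A top R [[23.1, 9.6], [-25.3, 9.2]]
0.063
B scene bl br fr fl [[-24.0, -61.1], [-18.0, -11.4], [32.8, -11.8], [32.5, -65.9]]
A scene bl br fl [[-21.8, 7.9], [-21.9, 56.9], [29.7, 1.1]]
B top [[23.7, -1.1], [-28.1, -3.0], [24.1, -58.8], [-23.1, -62.5]]
A top R [[22.8, 9.5], [-25.5, 9.1]]
blk1 scene br [[-21.0, 78.9], [20.1, 80.2]]  top L [[25.0, 91.1], [-24.2, 90.8]]
blk5 top [[26.8, -67.1], [-22.7, -72.2], [27.7, -83.2], [-22.3, -86.4]] scene [[-23.7, -69.9], [17.9, -73.1], [-24.8, -80.2], [18.1, -79.5]]
```

```bash
cat >> h.py <<'E'
binp=[.5183,-.0409,-.2825]
def W(q,z,p=binp):
    q=np.atleast_2d(q);a=p[2];return np.c_[np.c_[q[:,0]*np.cos(a)-q[:,1]*np.sin(a),q[:,0]*np.sin(a)+q[:,1]*np.cos(a)]+p[:2],np.full(len(q),z)]
def circ(x,y,z,rad,n=40):
    a=np.linspace(0,2*np.pi,n);return np.c_[x+rad*np.cos(a),y+rad*np.sin(a),0*a+z]
def rect(y,w,l=.056,n=15):
    L=np.linspace(-.5,.5,n);return np.r_[np.c_[L*l,0*L+y+w/2],np.c_[L*l,0*L+y-w/2],np.c_[0*L+l/2,L*w+y],np.c_[0*L-l/2,L*w+y]]
E
python3 - <<'E'
from h import *
s,t=load("scene0"),load("top0")
def enh(f):
    g=dict(f);x=f["pixels"].astype(float);g["pixels"]=np.clip(255*(x/160)**.6,0,255).astype(np.uint8);return g
h2,h4=.018,.018; y3=.001
y2=y3+.0415-.364*h2;y4=y3-.0415+.364*h4;y1=y2+.0415-.364*h2;y5=y4-.0415+.364*h4
P=np.r_[W(rect(y2,.056),.043+h2),W(rect(y4,.056),.043+h4),W(rect(y1,.027),.043),W(rect(y5,.027),.043)]
crop(enh(s),200,150,95,70,8,"s_g",proj(s,P));crop(enh(t),195,190,105,70,7.5,"t_g",proj(t,P))
Q=np.r_[circ(.431,.314,.014,.055),circ(.4395,.324,.024,.021),circ(.4395,.324,.14,.0125),circ(.4395,.324,.06,.0125)]
A=enh(s);crop(A,285,90,50,60,9,"s_h",proj(s,Q));crop(enh(t),90,215,70,70,8,"t_h",proj(t,Q))
a=[cv2.imread(f"pics/{n}.png") for n in("s_h","t_h")];H=max(x.shape[0] for x in a)
a=[cv2.copyMakeBorder(x,0,H-x.shape[0],0,0,0) for x in a];im=np.hstack(a);im=cv2.resize(im,None,fx=.75,fy=.75);cv2.imwrite("pics/h2.png",im)
im=np.vstack([cv2.imread("pics/s_g.png"),cv2.resize(cv2.imread("pics/t_g.png"),(760,506))]);cv2.imwrite("pics/g2.png",cv2.resize(im,None,fx=.56,fy=.56))
E
```

```text
(no output)
```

View pics/h2.png

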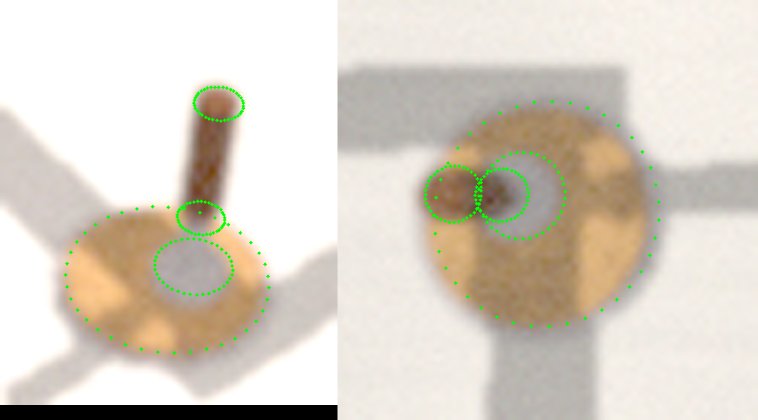

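View pics/s_g.png

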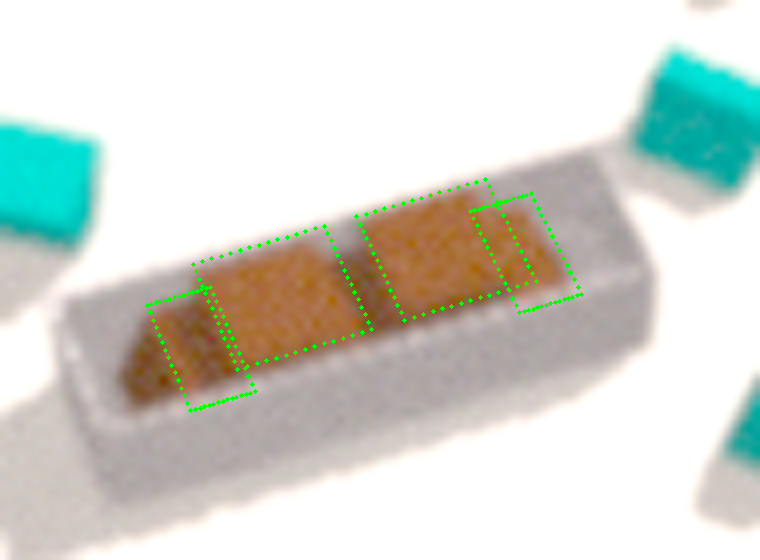

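View pics/t_g.png

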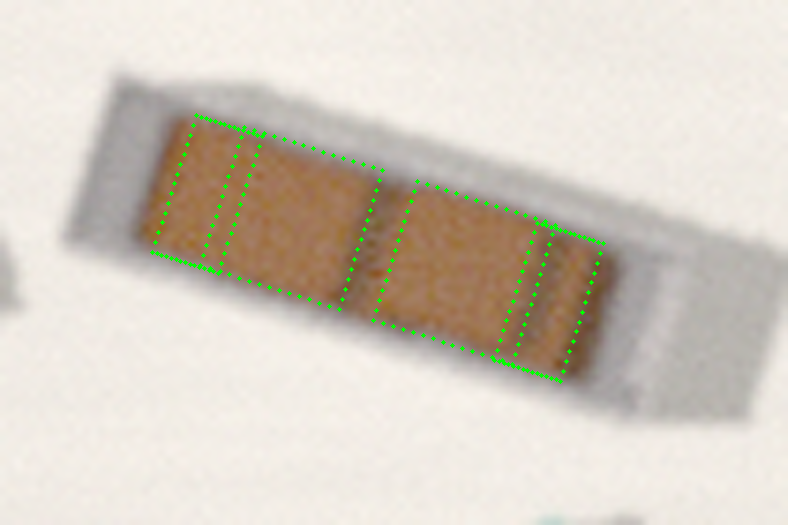

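The bin's centre is at about (0.518, -0.041) with yaw -0.283. The proud blocks sit at bin y of about +35 and -34 mm. The tamper axis is at about (0.4395, 0.324) with its handle top near z = 0.141, and the trivet's centre is at about (0.431, 0.315).

Emit:
send_rows:
  rows: "0.029 0.033 0 0 0 0.057;0.029 0.033 0 0 0 0.057;0.029 0.033 0 0 0 0.057;0.029 0.033 0 0 0 0.057;0.029 0.033 0 0 0 0.057;0.029 0.033 0 0 0 0.057;0.029 0.033 0 0 0 0.057;0.029 0.033 0 0 0 0.057;0.029 0.033 0 0 0 0.057;0.029 0.033 0 0 0 0.057;0.029 0.033 0 0 0 0.057;0.029 0.033 0 0 0 0.057;0.029 0.033 0 0 0 0.057;0.029 0.033 0 0 0 0.057"

```text
clock: 1.5
tcp_pos: [0.567, -0.1923, 0.231]
orientation: [-0.91, 1.589, -1.588]
contact_force: [0.1, -0.7, -0.1]
grip_width: 0.0854
```

Emit:
send_rows:
  rows: "-0.0091 0.0369 0 0 0 0.057;-0.0091 0.0369 0 0 0 0.057;-0.0091 0.0369 0 0 0 0.057;-0.0091 0.0369 0 0 0 0.057;-0.0091 0.0369 0 0 0 0.057;-0.0091 0.0369 0 0 0 0.057;-0.0091 0.0369 0 0 0 0.057;-0.0091 0.0369 0 0 0 0.057;-0.0091 0.0369 0 0 0 0.057;-0.0091 0.0369 0 0 0 0.057;-0.0091 0.0369 0 0 0 0.057;-0.0091 0.0369 0 0 0 0.057;-0.0091 0.0369 0 0 0 0.057;-0.0091 0.0369 0 0 0 0.057;0 0 0 0 0 0;0 0 0 0 0 0"

```text
clock: 3.1
tcp_pos: [0.4383, 0.3234, 0.2309]
orientation: [-1.324, 1.011, -1.01]
contact_force: [0.7, -0.7, -0.4]
grip_width: 0.0856
```

```bash
python3 - <<'E'
from h import *
from bench import r
o=r.get_obs();print(o["tcp_pos"],o["joints"].round(2));print(R.from_rotvec(o["orientation"]).as_matrix().round(4))
for n in("scene","top"):
    f=r.grab_frame(n);pickle.dump(f,open(f"pics/{n}1.pkl","wb"))
s,t=load("scene1"),load("top1")
crop(s,270,70,80,80,7,"s1");crop(t,80,205,80,80,7,"t1")
cv2.imwrite("pics/st1.png",cv2.resize(np.hstack([cv2.imread("pics/s1.png"),cv2.imread("pics/t1.png")]),None,fx=.7,fy=.7))
E
```

```text
[0.43827103 0.32338387 0.23088563] [-0.14  0.36 -0.75  1.83  0.27  1.06 -0.73]
[[ 2.636e-01 -9.000e-04  9.646e-01]
 [-9.646e-01 -4.000e-04  2.636e-01]
 [ 1.000e-04 -1.000e+00 -1.000e-03]]
```

View pics/st1.png

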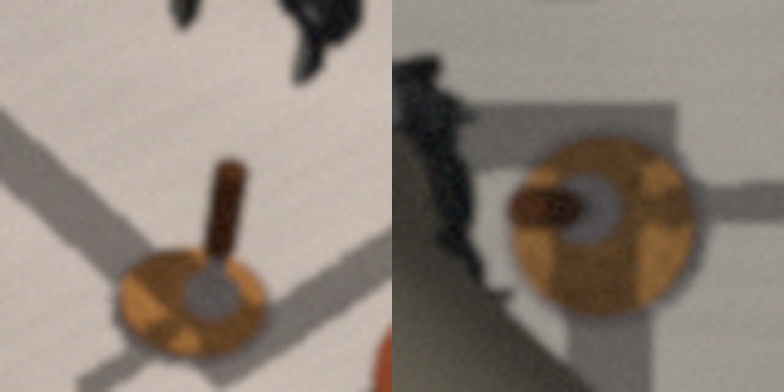

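Emit:
send_rows:
  rows: "0.001 0.0005 -0.03 0 0 0;0 0 -0.03 0 0 0;0 0 -0.03 0 0 0;0 0 -0.025 0 0 0;0 0 -0.02 0 0 0;0 0 -0.008 0 0 0;0 0 0 0 0 0;0 0 0 0 0 0"

```text
clock: 4.0
tcp_pos: [0.4407, 0.3233, 0.0891]
orientation: [-1.321, 1.012, -1.013]
contact_force: [0.2, 0.0, -0.3]
grip_width: 0.0857
```

```bash
python3 - <<'E'
from h import *
from bench import r
for n in("scene","top"):
    f=r.grab_frame(n);pickle.dump(f,open(f"pics/{n}2.pkl","wb"))
s,t=load("scene2"),load("top2")
crop(s,270,70,80,80,7,"s1");crop(t,80,205,80,80,7,"t1")
cv2.imwrite("pics/st2.png",cv2.resize(np.hstack([cv2.imread("pics/s1.png"),cv2.imread("pics/t1.png")]),None,fx=.7,fy=.7))
E
```

```text
(no output)
```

View pics/st2.png

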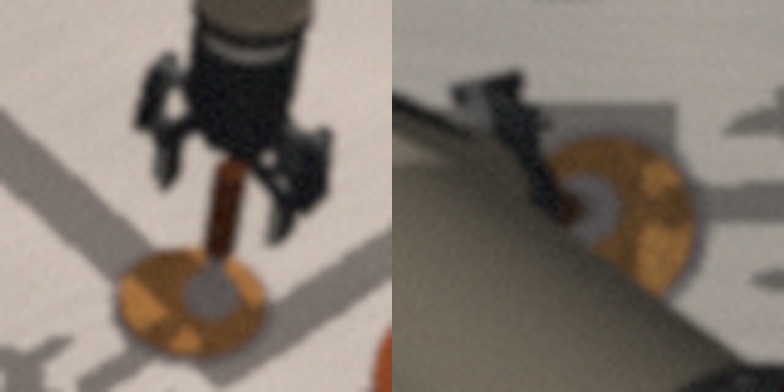

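The handle stands midway between the open fingers, with tips at (165,185) and (275,240) in the left crop. Closing now.

Emit:
send_rows:
  rows: "0 0 0 0 0 0;0 0 0 0 0 0;0 0 0 0 0 0;0 0 0 0 0 0;0 0 0 0 0 0;0 0 0 0 0 0;0 0 0 0 0 0;0 0 0 0 0 0;0 0 0 0 0 0;0 0 0 0 0 0"
  grip: 0
  grip_force: 100

```text
clock: 5.1
tcp_pos: [0.4404, 0.3237, 0.0887]
orientation: [-1.322, 1.011, -1.012]
contact_force: [1.6, -0.1, 5.4]
grip_width: 0.0233
```

```bash
python3 - <<'E'
from bench import r
o=r.get_obs();print(o)
from h import *
print(W([[0,.0355],[0,-.034]],0))
E
```

```text
{'clock': 5.1, 'joints': array([-0.23567175,  0.53489963, -0.65486036,  1.94942469,  0.44637767,
        0.8033196 , -0.87510214]), 'qvel': array([-0.00103899, -0.0020297 ,  0.00065685,  0.00022583, -0.00027667,
       -0.0003761 ,  0.00034485]), 'tau': array([-5.28887752e-01, -4.75697780e+01, -7.83069313e+00, -1.80859727e+01,
       -3.12131010e-01,  1.66591611e-01, -4.72339671e-04]), 'tcp_pos': array([0.44035793, 0.32368288, 0.08865317]), 'orientation': array([-1.32191743,  1.01147062, -1.01201065]), 'contact_force': array([ 1.64871702, -0.07741888,  5.35562631]), 'moment': array([-0.05772344, -0.35298265,  0.03450675]), 'grip_width': 0.02333193235069974}
[[ 0.52819589 -0.00680717  0.        ]
 [ 0.50882225 -0.07355229  0.        ]]
```

Emit:
send_rows:
  rows: "0 0 0.01 0 0 0;0 0 0.02 0 0 0;0 0 0.03 0 0 0;0 0 0.03 0 0 0;0 0 0.02 0 0 0;0.0088 -0.033 0 0 0 0;0.0088 -0.033 0 0 0 0;0.0088 -0.033 0 0 0 0;0.0088 -0.033 0 0 0 0;0.0088 -0.033 0 0 0 0;0.0088 -0.033 0 0 0 0;0.0088 -0.033 0 0 0 0;0.0088 -0.033 0 0 0 0;0.0088 -0.033 0 0 0 0;0.0088 -0.033 0 0 0 0;0 0 0 0 0 0;0 0 0 0 0 0;0 0 0 0 0 0"

```text
clock: 6.9
tcp_pos: [0.527, -0.0054, 0.198]
orientation: [-1.324, 1.012, -1.009]
contact_force: [0.7, 0.4, -3.1]
grip_width: 0.0229
```

```bash
python3 - <<'E'
from h import *
from bench import r
for n in("scene","top"):
    f=r.grab_frame(n);pickle.dump(f,open(f"pics/{n}3.pkl","wb"))
o=r.get_obs();print(o["tcp_pos"],o["joints"].round(2),o["contact_force"],o["moment"],o["grip_width"]);print(R.from_rotvec(o["orientation"]).as_matrix().round(4))
s,t=load("scene3"),load("top3")
crop(s,200,120,100,100,7,"s1");crop(t,195,180,100,100,7,"t1")
cv2.imwrite("pics/st3.png",cv2.resize(np.hstack([cv2.imread("pics/s1.png"),cv2.imread("pics/t1.png")]),None,fx=.57,fy=.57))
E
```

```text
[ 0.52734578 -0.00517696  0.19822454] [ 0.41  0.34 -0.63  1.91  0.24  0.97 -0.06] [-0.27097292 -0.59753566 -3.79944163] [-0.00131239  0.00259282  0.02579353] 0.022795328896866283
[[ 2.641e-01 -7.000e-04  9.645e-01]
 [-9.645e-01  4.000e-04  2.641e-01]
 [-6.000e-04 -1.000e+00 -5.000e-04]]
```

View pics/st3.png

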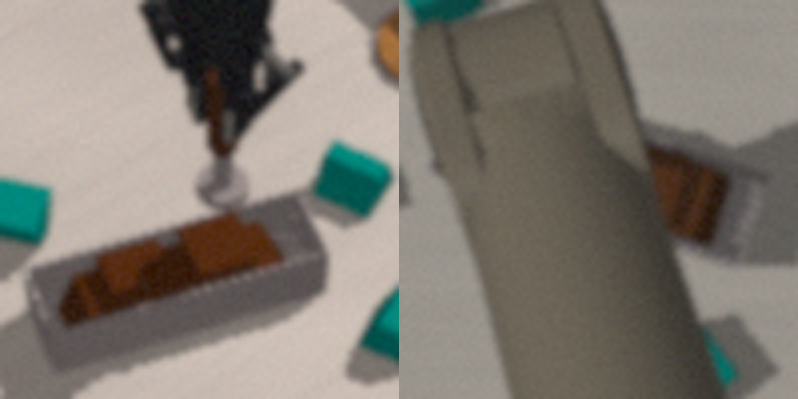

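View pics/s1.png

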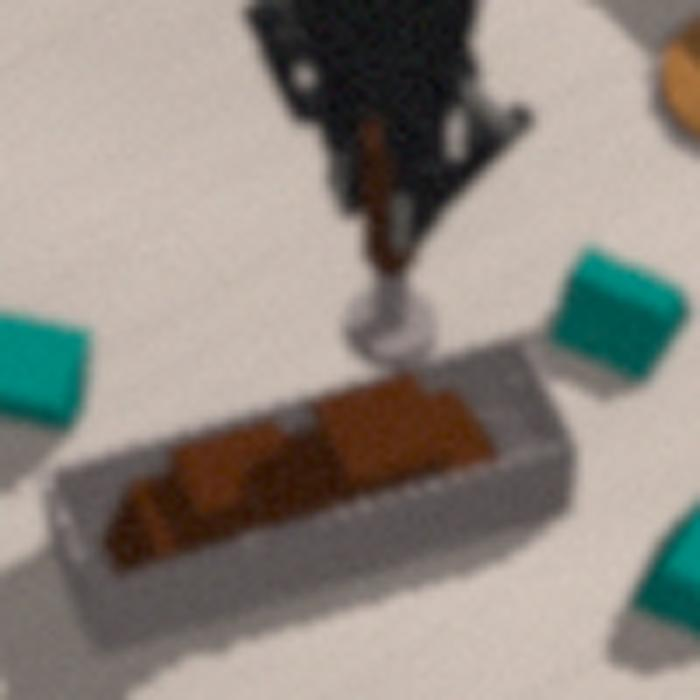

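```bash
python3 - <<'E'
from h import *
s=load("scene3")
x,y=.5273,-.0052
for dz in(0,):
  Q=np.r_[circ(x,y,.17,.0125),circ(x,y,.2503,.0125),circ(x,y,.133,.021),circ(x,y,.123,.021)]
  crop(s,200,120,100,100,7,"s1",proj(s,Q))
  print((proj(s,[[x,y,.2503],[x,y,.17],[x,y,.133]])-[200,120]+.5)*7)
E
```

```text
[[393.95906074 139.78248044]
 [392.56482215 268.64743821]
 [391.96611704 323.98381169]]
```

View pics/s1.png

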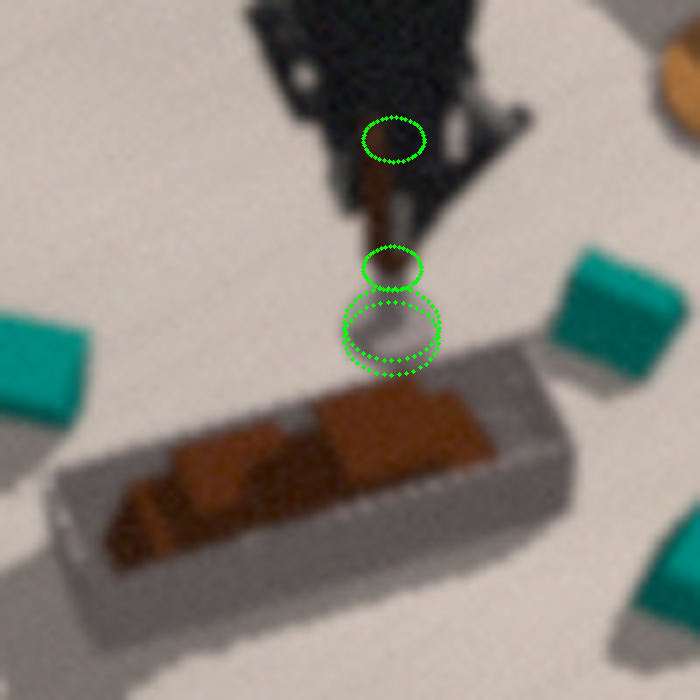

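The tamper hangs upright; the finger hides part of the handle. Its foot is on the gripper's axis. Now descending.

Emit:
send_rows:
  rows: "0.0007 -0.0015 -0.01 0 0 0;0 0 -0.02 0 0 0;0 0 -0.01 0 0 0;0 0 -0.007 0 0 0;0 0 0 0 0 0;0 0 0 0 0 0"

```text
clock: 7.6
tcp_pos: [0.5289, -0.0079, 0.1515]
orientation: [-1.323, 1.011, -1.012]
contact_force: [0.0, 0.1, -3.0]
grip_width: 0.0226
```

Emit:
send_rows:
  rows: "0 0 -0.003 0 0 0;0 0 -0.003 0 0 0;0 0 -0.002 0 0 0;0 0 0 0 0 0"

```text
clock: 8.0
tcp_pos: [0.5284, -0.0082, 0.1431]
orientation: [-1.323, 1.012, -1.012]
contact_force: [-0.2, 0.6, -3.0]
grip_width: 0.0231
```

```bash
python3 - <<'E'
from h import *
from bench import r
f=r.grab_frame("scene");pickle.dump(f,open("pics/scene4.pkl","wb"))
o=r.get_obs();print(o["tcp_pos"],o["contact_force"],o["moment"])
crop(f,200,120,100,100,7,"s4")
E
```

```text
[ 0.52855391 -0.00813712  0.14324142] [-0.26931263 -0.27739236 -3.2004992 ] [-0.04271976 -0.00506842  0.0277391 ]
```

View pics/s4.png

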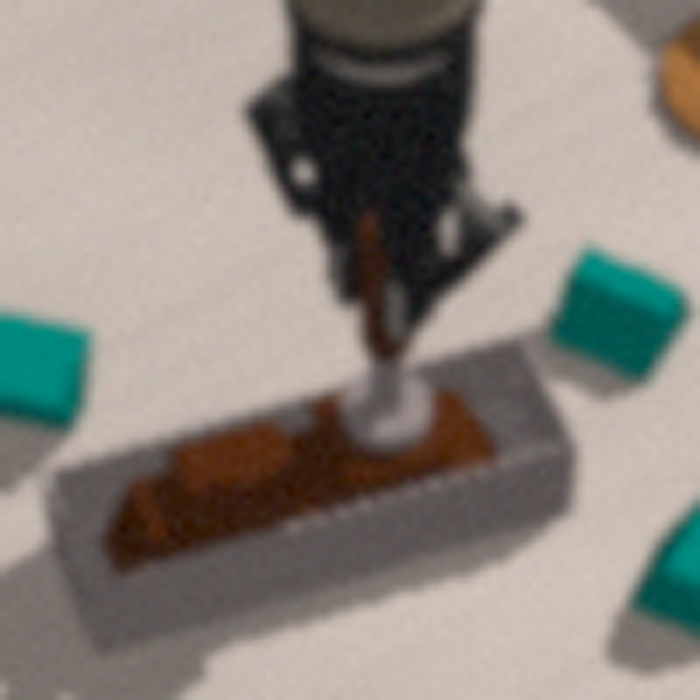

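Emit:
send_rows:
  rows: "0 0 -0.002 0 0 0;0 0 -0.002 0 0 0;0 0 -0.002 0 0 0;0 0 0 0 0 0"

```text
clock: 8.45
tcp_pos: [0.5288, -0.0078, 0.1373]
orientation: [-1.323, 1.011, -1.012]
contact_force: [0.2, 0.9, -2.4]
grip_width: 0.023
```

Emit:
send_rows:
  rows: "0 0 -0.002 0 0 0;0 0 -0.002 0 0 0;0 0 0 0 0 0"

```text
clock: 8.75
tcp_pos: [0.529, -0.0078, 0.1333]
orientation: [-1.322, 1.011, -1.012]
contact_force: [0.2, 1.2, -0.5]
grip_width: 0.0232
```

Emit:
send_rows:
  rows: "0 0 -0.0015 0 0 0;0 0 -0.0015 0 0 0;0 0 -0.0015 0 0 0;0 0 0 0 0 0"

```text
clock: 9.15
tcp_pos: [0.5283, -0.0085, 0.1284]
orientation: [-1.324, 1.012, -1.012]
contact_force: [0.2, 1.5, 0.3]
grip_width: 0.0229
```

Emit:
send_rows:
  rows: "0 0 -0.001 0 0 0;0 0 -0.001 0 0 0;0 0 -0.001 0 0 0;0 0 0 0 0 0"

```text
clock: 9.55
tcp_pos: [0.5286, -0.008, 0.1257]
orientation: [-1.323, 1.012, -1.012]
contact_force: [0.7, 1.3, -0.7]
grip_width: 0.0233
```

Emit:
send_rows:
  rows: "0 0 -0.001 0 0 0;0 0 -0.001 0 0 0;0 0 0 0 0 0"

```text
clock: 9.85
tcp_pos: [0.5287, -0.008, 0.1238]
orientation: [-1.323, 1.012, -1.012]
contact_force: [-0.0, 2.1, 0.3]
grip_width: 0.0231
```

```bash
python3 - <<'E'
from h import *
from bench import r
f=r.grab_frame("scene");pickle.dump(f,open("pics/scene5.pkl","wb"))
o=r.get_obs();print(o["tcp_pos"],o["contact_force"],o["moment"])
crop(f,200,120,100,100,7,"s5")
E
```

```text
[ 0.52866041 -0.00810115  0.12377621] [0.05015591 2.2769117  0.06257435] [ 0.50533546 -0.21083979 -0.02007921]
```

View pics/s5.png

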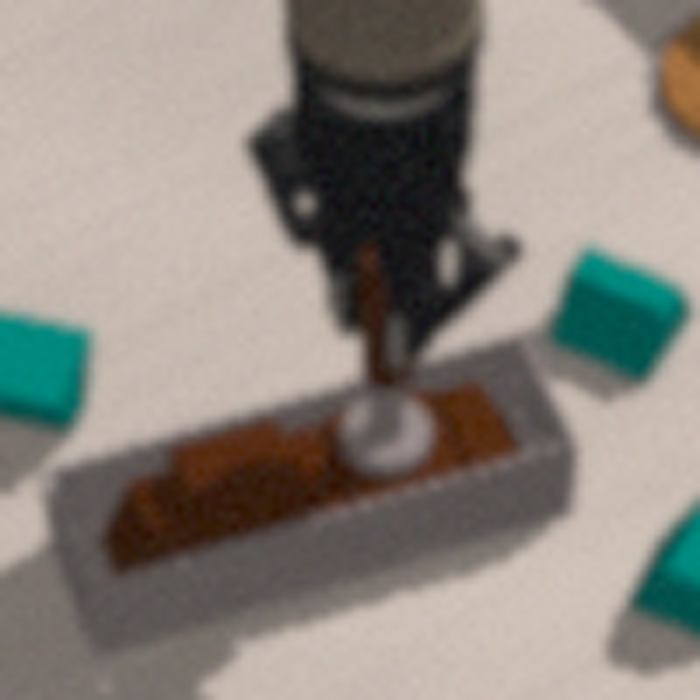

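```bash
python3 - <<'E'
from h import *
s=load("scene5")
for k,(y1,y2) in enumerate(((.075,.036),(.079,.040))):
    P=np.r_[W(rect(y2,.056),.050),W(rect(y1,.027),.043)]
    g=dict(s);g["pixels"]=np.clip(255*(s["pixels"]/160.)**.6,0,255).astype(np.uint8)
    crop(g,235,150,50,50,8,f"c{k}",proj(s,P))
crop(g,235,150,50,50,8,"c2")
cv2.imwrite("pics/c5.png",cv2.resize(np.hstack([cv2.imread(f"pics/c{k}.png") for k in (2,0,1)]),None,fx=.66,fy=.66))
E
```

View pics/c5.png

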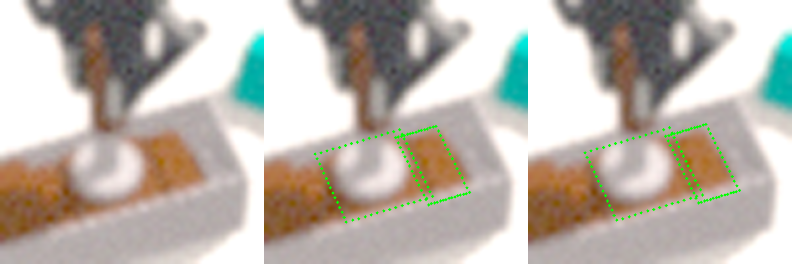

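Emit:
send_rows:
  rows: "0 0.001 -0.001 0 0 0;0 0.001 -0.001 0 0 0;0 0 0 0 0 0"

```text
clock: 10.2
tcp_pos: [0.5284, -0.0067, 0.1215]
orientation: [-1.324, 1.012, -1.012]
contact_force: [0.7, -0.7, -2.2]
grip_width: 0.0227
```

Emit:
send_rows:
  rows: "0 0 -0.001 0 0 0;0 0 -0.001 0 0 0;0 0 0 0 0 0"

```text
clock: 10.5
tcp_pos: [0.5289, -0.0067, 0.1213]
orientation: [-1.324, 1.011, -1.013]
contact_force: [-4.6, -2.1, 15.8]
grip_width: 0.0231
```

Emit:
send_rows:
  rows: "0 0 0 0 0 0;0 0 0 0 0 0;0 0 0 0 0 0;0 0 0 0 0 0"

```text
clock: 10.9
tcp_pos: [0.5288, -0.0067, 0.1213]
orientation: [-1.324, 1.011, -1.013]
contact_force: [-3.8, -1.6, 15.4]
grip_width: 0.023
```

```bash
python3 - <<'E'
from h import *
from bench import r
f=r.grab_frame("scene");pickle.dump(f,open("pics/scene6.pkl","wb"))
o=r.get_obs();print(o["tcp_pos"],o["contact_force"],o["moment"])
g=dict(f);g["pixels"]=np.clip(255*(f["pixels"]/160.)**.6,0,255).astype(np.uint8)
crop(g,200,130,95,90,8,"s6")
E
```

```text
[ 0.52882593 -0.00667947  0.12128917] [-3.21921014 -2.08352043 15.88059162] [-0.32085494  1.19230907  0.08784158]
```

View pics/s6.png

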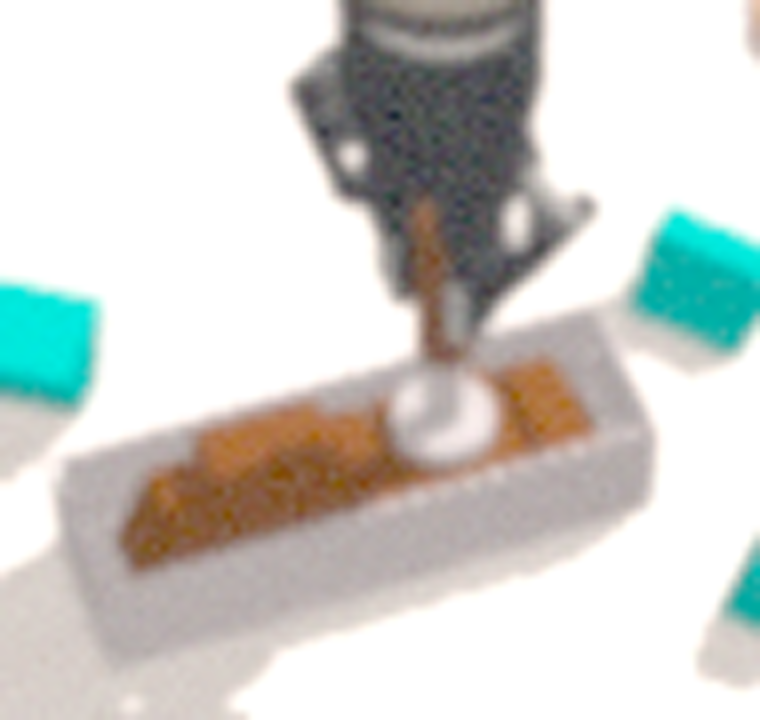

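Block A is down, pressed at about 19 N and level with its neighbours. On to the second block.

Emit:
send_rows:
  rows: "0 0 0.008 0 0 0;0 0 0.02 0 0 0;0 0 0.01 0 0 0;-0.005 -0.0167 0 0 0 0;-0.005 -0.0167 0 0 0 0;-0.005 -0.0167 0 0 0 0;-0.005 -0.0167 0 0 0 0;0 0 0 0 0 0;0 0 0 0 0 0"

```text
clock: 11.85
tcp_pos: [0.5084, -0.073, 0.1576]
orientation: [-1.323, 1.013, -1.012]
contact_force: [0.6, -0.0, -2.9]
grip_width: 0.0228
```

```bash
python3 - <<'E'
from h import *
from bench import r
f=r.grab_frame("scene");pickle.dump(f,open("pics/scene7.pkl","wb"))
o=r.get_obs();print(o["tcp_pos"],o["contact_force"],o["moment"])
g=dict(f);g["pixels"]=np.clip(255*(f["pixels"]/160.)**.6,0,255).astype(np.uint8)
crop(g,200,130,95,90,8,"s7")
d=o["tcp_pos"][:2]-binp[:2];a=binp[2];print(d@[np.cos(a),np.sin(a)],d@[-np.sin(a),np.cos(a)])
E
```

```text
[ 0.50860854 -0.07219818  0.15771974] [-0.11821568  0.60235214 -2.85688394] [ 0.02153317 -0.05407077 -0.01279861]
-0.000582705308289052 -0.032759133620103256
```

View pics/s7.png

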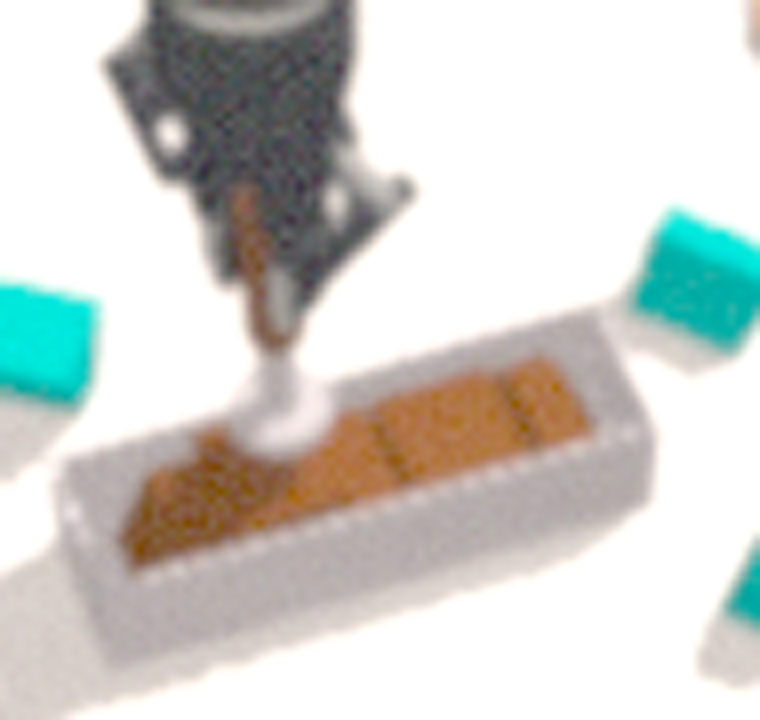

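Emit:
send_rows:
  rows: "-0.0006 -0.002 -0.01 0 0 0;0 0 -0.005 0 0 0;0 0 -0.002 0 0 0;0 0 -0.002 0 0 0;0 0 0 0 0 0"

```text
clock: 12.4
tcp_pos: [0.508, -0.0747, 0.1385]
orientation: [-1.323, 1.012, -1.011]
contact_force: [-0.3, 0.2, -3.3]
grip_width: 0.0229
```

Emit:
send_rows:
  rows: "0 0 -0.0015 0 0 0;0 0 -0.0015 0 0 0;0 0 -0.0015 0 0 0;0 0 0 0 0 0"

```text
clock: 12.8
tcp_pos: [0.5082, -0.0753, 0.1344]
orientation: [-1.323, 1.012, -1.013]
contact_force: [-0.4, -0.1, -2.2]
grip_width: 0.0234
```

Emit:
send_rows:
  rows: "0 0 -0.0015 0 0 0;0 0 -0.0015 0 0 0;0 0 -0.0015 0 0 0;0 0 0 0 0 0"

```text
clock: 13.2
tcp_pos: [0.5081, -0.0747, 0.1296]
orientation: [-1.322, 1.012, -1.012]
contact_force: [-0.2, -0.8, -2.8]
grip_width: 0.0232
```

Emit:
send_rows:
  rows: "0 0 -0.0015 0 0 0;0 0 -0.0015 0 0 0;0 0 -0.0015 0 0 0;0 0 0 0 0 0"

```text
clock: 13.6
tcp_pos: [0.508, -0.0746, 0.125]
orientation: [-1.323, 1.012, -1.011]
contact_force: [0.6, -0.8, -3.0]
grip_width: 0.0231
```

```bash
python3 - <<'E'
from h import *
from bench import r
f=r.grab_frame("scene");pickle.dump(f,open("pics/scene8.pkl","wb"))
o=r.get_obs();print(o["tcp_pos"],o["contact_force"],o["moment"])
g=dict(f);g["pixels"]=np.clip(255*(f["pixels"]/160.)**.6,0,255).astype(np.uint8)
crop(g,200,130,95,90,8,"s8")
E
```

```text
[ 0.50792511 -0.07438922  0.12499003] [ 0.64036222 -0.89639561 -2.51832407] [-0.20049669 -0.05934906 -0.00754148]
```

View pics/s8.png

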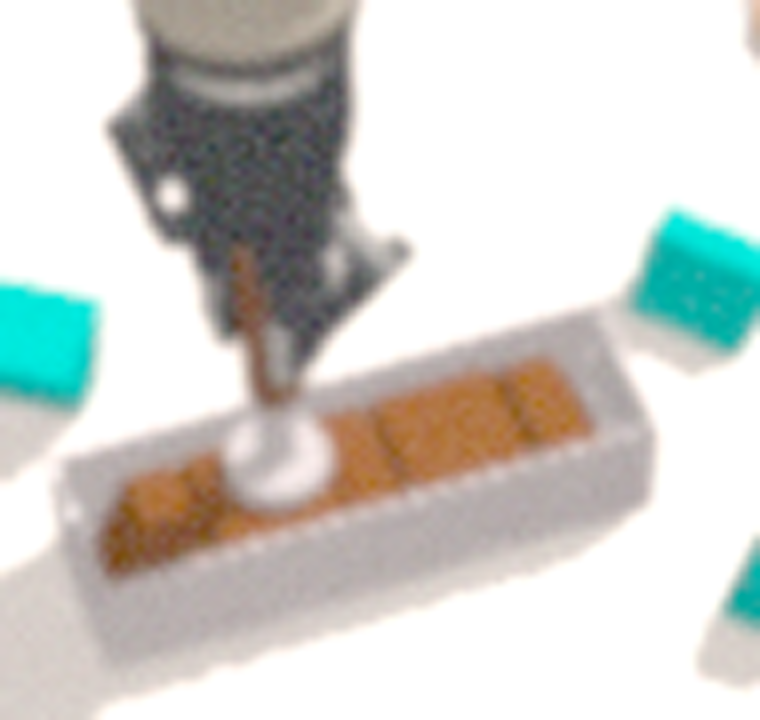

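```bash
python3 - <<'E'
from h import *
s=load("scene8");a=binp[2]
q=np.array([[190,463],[220,538],[128,485],[335,415],[375,400],[515,385]])/8+[200,130]-.5
d=ray(s,q,.046)[:,:2]-binp[:2];print((np.c_[d@[np.cos(a),np.sin(a)],d@[-np.sin(a),np.cos(a)]]*1000).round(1))
d=np.array([.508,-.0745])-binp[:2];print(d@[-np.sin(a),np.cos(a)])
g=dict(s);g["pixels"]=np.clip(255*(s["pixels"]/160.)**.6,0,255).astype(np.uint8)
crop(g,200,130,95,90,8,"s9",proj(s,np.r_[W(rect(-.038,.056),.046),circ(.508,-.0745,.047,.021)]))
E
```

```text
[[-21.  -66.4]
 [ 18.8 -67. ]
 [-19.1 -93.2]
 [-23.8  -3.3]
 [-25.4  14.7]
 [-12.8  71.2]]
-0.03513934940295092
```

View pics/s9.png

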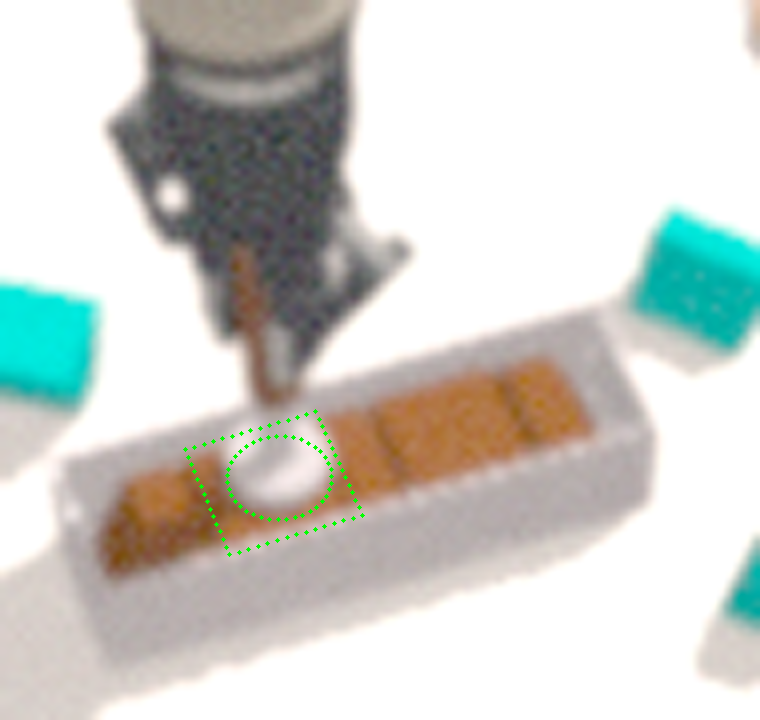

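Emit:
send_rows:
  rows: "0 0 0.003 0 0 0;-0.001 -0.003 0 0 0 0;0 0 -0.003 0 0 0;0 0 -0.001 0 0 0;0 0 -0.001 0 0 0;0 0 0 0 0 0"

```text
clock: 14.25
tcp_pos: [0.507, -0.0781, 0.1232]
orientation: [-1.323, 1.012, -1.012]
contact_force: [-0.6, -0.5, -2.0]
grip_width: 0.0227
```

Emit:
send_rows:
  rows: "0 0 -0.001 0 0 0;0 0 -0.001 0 0 0;0 0 0 0 0 0"

```text
clock: 14.55
tcp_pos: [0.5072, -0.0781, 0.1214]
orientation: [-1.323, 1.012, -1.012]
contact_force: [-0.6, -1.2, 2.1]
grip_width: 0.023
```

Emit:
send_rows:
  rows: "0 0 -0.0005 0 0 0;0 0 -0.0005 0 0 0;0 0 0 0 0 0;0 0 0 0 0 0"

```text
clock: 14.95
tcp_pos: [0.5075, -0.0781, 0.1213]
orientation: [-1.323, 1.011, -1.013]
contact_force: [-3.3, -2.3, 9.9]
grip_width: 0.0229
```

Emit:
send_rows:
  rows: "0 0 -0.0004 0 0 0;0 0 0 0 0 0;0 0 0 0 0 0;0 0 0 0 0 0;0 0 0 0 0 0"

```text
clock: 15.45
tcp_pos: [0.5076, -0.0782, 0.1213]
orientation: [-1.323, 1.011, -1.013]
contact_force: [-3.5, -2.5, 13.8]
grip_width: 0.0227
```

```bash
python3 - <<'E'
from h import *
from bench import r
f=r.grab_frame("scene");pickle.dump(f,open("pics/scene10.pkl","wb"))
o=r.get_obs();print(o["tcp_pos"],o["contact_force"],o["moment"])
g=dict(f);g["pixels"]=np.clip(255*(f["pixels"]/160.)**.6,0,255).astype(np.uint8)
crop(g,200,130,95,90,8,"s10")
E
```

```text
[ 0.50762103 -0.07814244  0.12126241] [-3.64602312 -2.20120694 12.53365709] [-0.68481415  1.20490166 -0.00566927]
```

View pics/s10.png

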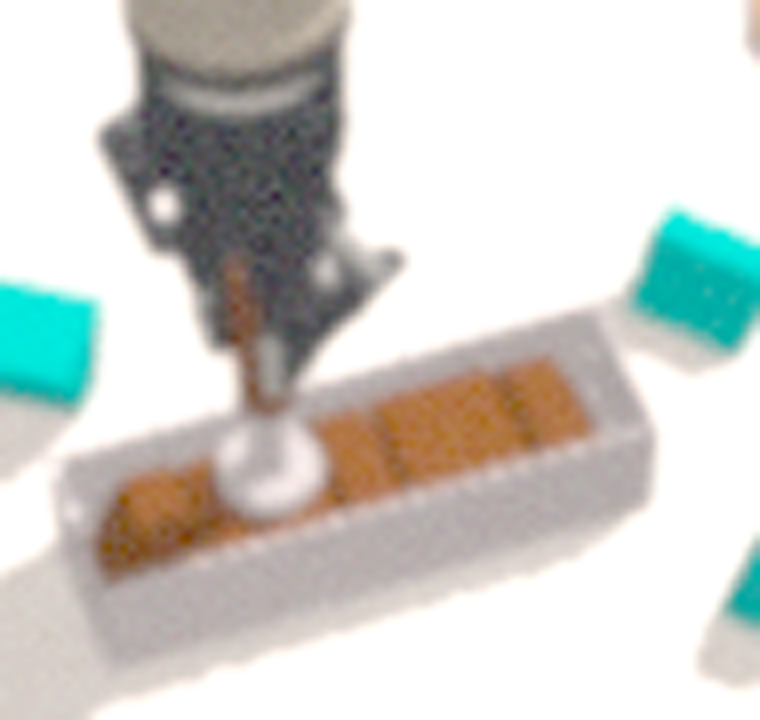

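Emit:
send_rows:
  rows: "0 0 0.008 0 0 0;0 0 0.02 0 0 0;0 0 0.03 0 0 0;-0.0061 0.033 0 0 0 0;-0.0061 0.033 0 0 0 0;-0.0061 0.033 0 0 0 0;-0.0061 0.033 0 0 0 0;-0.0061 0.033 0 0 0 0;-0.0061 0.033 0 0 0 0;-0.0061 0.033 0 0 0 0;-0.0061 0.033 0 0 0 0;-0.0061 0.033 0 0 0 0;-0.0061 0.033 0 0 0 0;-0.0061 0.033 0 0 0 0;-0.0061 0.033 0 0 0 0;0 0 0 0 0 0;0 0 0 0 0 0;0 0 0 0 0 0"

```text
clock: 17.3
tcp_pos: [0.4337, 0.3171, 0.1775]
orientation: [-1.324, 1.013, -1.012]
contact_force: [0.4, -0.3, -3.5]
grip_width: 0.0232
```

```bash
python3 - <<'E'
from h import *
from bench import r
for n in("scene","top"):
    f=r.grab_frame(n);pickle.dump(f,open(f"pics/{n}11.pkl","wb"))
o=r.get_obs();print(o["tcp_pos"],o["contact_force"],o["moment"])
def e(f):
    g=dict(f);g["pixels"]=np.clip(255*(f["pixels"]/160.)**.6,0,255).astype(np.uint8);return g
s,t=e(load("scene11")),e(load("top11"))
crop(s,200,90,140,125,5.6,"s11");crop(t,90,190,210,80,3.8,"t11")
cv2.imwrite("pics/a11.png",cv2.resize(np.vstack([cv2.copyMakeBorder(cv2.imread("pics/s11.png"),0,0,0,14,0),cv2.imread("pics/t11.png")]) ,None,fx=.58,fy=.58) if 0 else cv2.imread("pics/s11.png"))
E
```

```text
[0.43413327 0.31683373 0.17764533] [ 0.35363708  0.97879722 -4.29551517] [-0.0554914  -0.06889824 -0.00818244]
```

View pics/s11.png

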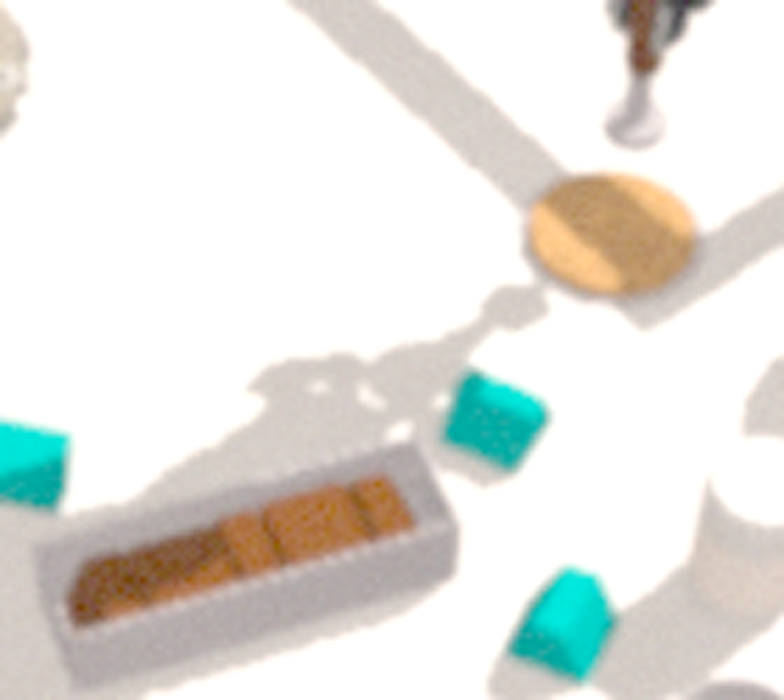

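View pics/t11.png

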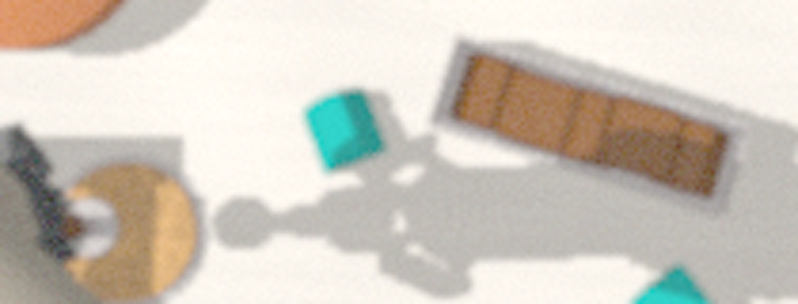

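All five tops are flush in both views and the trivet is empty. Lowering the tamper onto it.

Emit:
send_rows:
  rows: "0 0 -0.02 0 0 0;0 0 -0.03 0 0 0;0 0 -0.02 0 0 0;0 0 -0.01 0 0 0;0 0 -0.004 0 0 0;0 0 0 0 0 0;0 0 -0.002 0 0 0;0 0 0 0 0 0"

```text
clock: 18.2
tcp_pos: [0.4343, 0.3184, 0.0926]
orientation: [-1.322, 1.011, -1.012]
contact_force: [0.9, 0.4, -4.0]
grip_width: 0.0231
```

Emit:
send_rows:
  rows: "0 0 -0.001 0 0 0;0 0 -0.001 0 0 0;0 0 -0.001 0 0 0;0 0 -0.0007 0 0 0;0 0 0 0 0 0"

```text
clock: 18.7
tcp_pos: [0.4339, 0.3182, 0.0886]
orientation: [-1.323, 1.012, -1.012]
contact_force: [-1.2, -0.7, 3.0]
grip_width: 0.0229
```

Emit:
send_rows:
  rows: "0 0 0 0 0 0;0 0 0 0 0 0;0 0 0 0 0 0;0 0 0 0 0 0;0 0 0 0 0 0;0 0 0 0 0 0;0 0 0 0 0 0;0 0 0 0 0 0"
  grip: 0.085

```text
clock: 19.5
tcp_pos: [0.4338, 0.3181, 0.0882]
orientation: [-1.323, 1.012, -1.012]
contact_force: [-0.1, 1.1, 0.5]
grip_width: 0.0849
```

```bash
python3 - <<'E'
from h import *
from bench import r
f=r.grab_frame("scene")
crop(f,270,60,90,90,7,"s12")
E
```

```text
(no output)
```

View pics/s12.png

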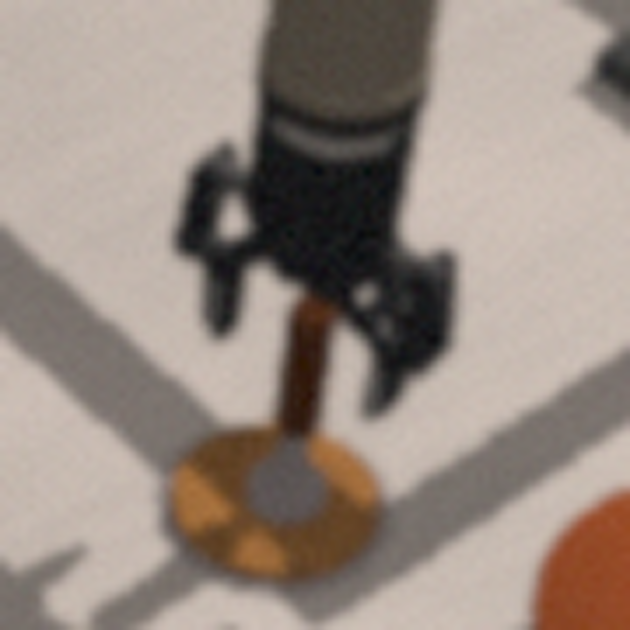

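The gripper is fully open and the tamper stands upright near the trivet's centre, with its foot at (287,482) in the crop. Retreating straight up.

Emit:
send_rows:
  rows: "0 0 0.01 0 0 0;0 0 0.02 0 0 0;0 0 0.03 0 0 0;0 0 0.03 0 0 0;0 0 0.03 0 0 0;0 0 0.03 0 0 0;0 0 0.03 0 0 0;0.02 -0.04 0.01 0 0 0;0.02 -0.04 0.01 0 0 0;0.01 -0.02 0 0 0 0;0 0 0 0 0 0;0 0 0 0 0 0;0 0 0 0 0 0"

```text
clock: 20.85
tcp_pos: [0.4829, 0.2195, 0.2885]
orientation: [-1.323, 1.01, -1.01]
contact_force: [-0.4, 0.2, -1.0]
grip_width: 0.0852
```

```bash
python3 - <<'E'
from h import *
from bench import r
for n in("scene","top"):
    f=r.grab_frame(n);pickle.dump(f,open(f"pics/{n}13.pkl","wb"))
s,t=load("scene13"),load("top13")
crop(s,200,80,140,125,5.6,"s13")
cv2.imwrite("pics/t13.png",t["pixels"][:,:,::-1])
print(r.get_obs()["contact_force"])
Q=np.r_[circ(.434,.318,.1405,.0125),circ(.434,.318,.06,.0125),circ(.434,.318,.0205,.021)]
crop(s,270,70,80,80,7,"s13b",proj(s,Q))
E
```

```text
[-0.04158383  0.36678673 -0.29766245]
```

View pics/s13.png

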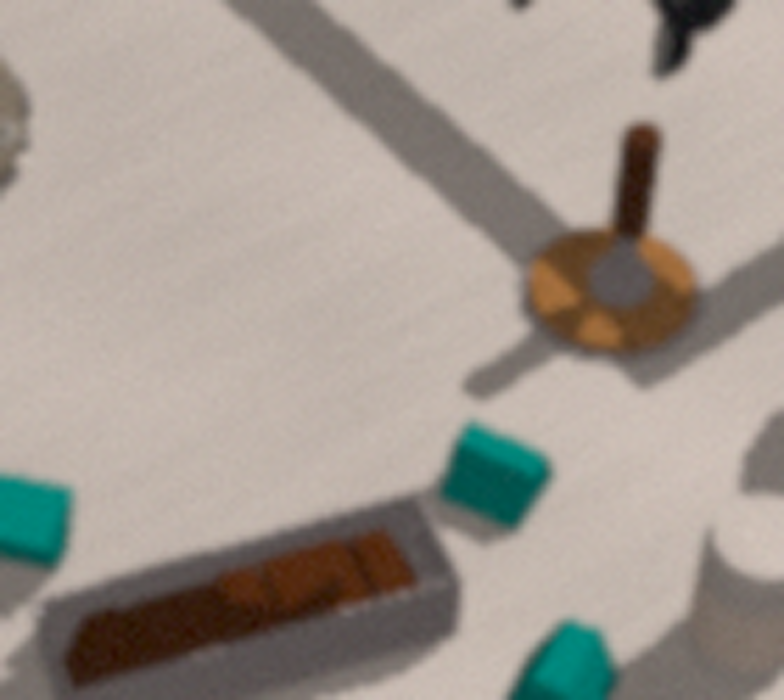

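View pics/s13b.png

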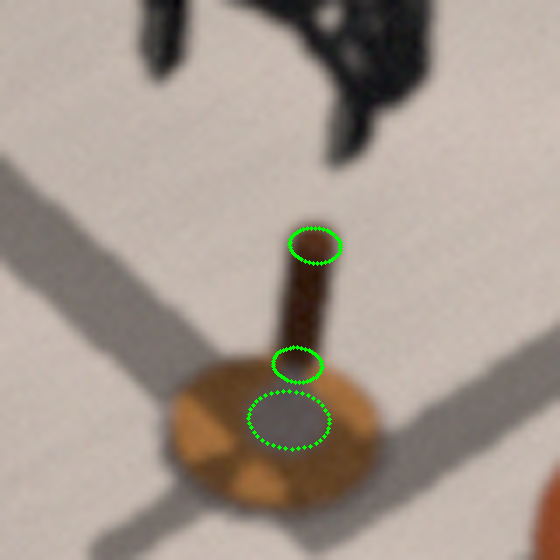

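View pics/t13.png

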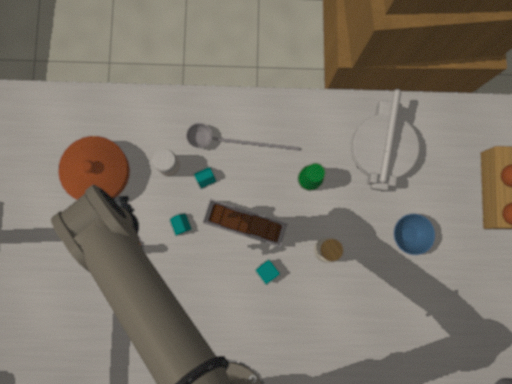

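The tamper matches its upright overlay on the trivet, the bystanders are where they were, and the blocks are flush. Handing in.

```bash
python3 - <<'E'
from bench import r
print(r.hand_in())
E
```

```text
the job is handed in; nothing more can be done
None
```

I pressed both proud blocks down with the tamper, stood it back on its trivet, let go, and handed the job in at about 21 s. The hand-in gave no verdict.

- **Bedding:** I held the +y-end block at about 19 N and the other at about 16 N, each for at least 0.4 s. Both stopped hard at the same tool height (0.1213 m). The highest reading I saw was about 19 N, but I only read the force at the end of each move, so a brief peak in between could have gone unseen.
- **Blocks:** both cameras showed all five tops flush before I put the tamper back. In the final pictures the bin was partly in the arm's shadow. I judged tilt only by eye.
- **Tamper:** the final scene picture matched an upright model of it, about 4 mm from my estimate of the trivet's centre.
- **Bystanders:** all appeared where they started in the last top view.
- **Disagreement:** the bin and trivet looked a few percent smaller in the pictures than their stated sizes. I relied on their centres, so positions may be off by 2–3 mm. I moved the foot about 2–3 mm along the bin during each press because the blocks shifted that way.

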